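# Lay the tall bobbin case down in its cradle

### The arm

A 6-joint arm with a two-finger parallel gripper is mounted at the origin on the work surface. World frame = base frame: x ahead of the robot, y to its left, z up, the work surface at z = 0. Lengths are in mm, angles in degrees, forces in N, time in s.
With the tool pointing down it reaches from about 350 to 850 mm from the base axis. Payload 8.1 kg.
Tool frame: the origin (TCP) lies midway between the tips of the shut fingers; the grasp point (between the pads) lies 19 mm behind it; x points along the fingers, y is the direction in which the jaws open and shut, and the axes are right-handed (so a half turn about x gives the same grasp; the last joint's range is limited). The gripper opens to 85 mm and grips with 20 to 120 N. Pads are 22 mm wide; open, the fingers measure 114 mm over their backs; the gripper's body (76 mm by 85 mm) begins 54 mm behind the grasp point. The pads swing forward as they close: fully open they stand 13 mm farther back than shut.
Start: joints at [-79.206, 7.471, 85.268, -0, 87.261, -4.893], TCP at [162.255, -577.649, 231.292] pointing down, gripper open.
Joint ranges: [-169.43, 169.43], [-51.17, 129.36], [1.28, 143.12], [-76.62, 256.62], [0, 156.53], [-152.29, 152.29]. Speed limits (degrees/s): [136.94, 136.94, 159.86, 180, 180, 180].

### API

Orientations are given as [roll, pitch, yaw] about the fixed x, y, z axes, in that order (R = Rz(yaw) Ry(pitch) Rx(roll)).
In Python, from bench import r gives the robot as it stands.
- The arm moves only by the tool move_arm, never from a script. Its argument "deltas" is a list of rows, each a list of 2 entries, a list of its own where there are three numbers: the shift along the tool's x, y, z in mm, then the turn about the tool's x in degrees. A call has 1 to 12 rows; each row is the pose to reach, as a shift and turn from the pose measured when the call began, along the tool's axes at that moment; what a row does not reach only later rows make up. A row lasts 1/8 s, in which the tool goes at most 62.5 mm and 10.7 degrees, less where a joint would pass 70% of its speed; a pose out of reach is approached as far as the arm can. A call with a gripper value outside its range is refused whole. "jaw" is the opening, from -1 (shut) to 1 (fully open), set as the call begins (left out, the last holds). The fingers move at their own pace and stop on an object; "squeeze" is the grip in N (left out, the last holds). Time passes only in rows, so rows that repeat a pose let the fingers close. It gives the time, the measured TCP pose, the force and the opening at its end, in the units of the state.
- r.sense(): the state, without advancing time (a new reading comes with each control period).
- r.snapshot(name): name is "scene" or "top"; returns (picture, depth): 400x640x3 uint8, red, green, blue; 400x640 float32, mm along the optical axis (not along the pixel's ray), 0 where there is no reading.
- r.get_calibration(name): a dict with "fovy" (degrees; the focal length in pixels is half the picture's height over the tangent of half this angle, whatever the lens; pixels are square), "cx", "cy" (the principal point, pixels), "position" and "attitude" of the camera in the world. Camera axes: x right, y down, z forward; pixel columns grow to the right and rows downward; lengths in mm; the calibration is good to about 2 mm. A picture is of the moment at which its call begins. get_calibration takes no time and is no camera call.
- r.hand_in(): hands the job in, once; it reports no verdict.
The state is a dict: "time": time; "joint_pos": joint angles; "qd": joint speeds; "joint_efforts": joint torques, N m; "tool_pos": TCP position; "tcp_rot": TCP orientation; "ft_force": force on the tool from outside, world axes, zero at the start; "wrist_torque": the same for the moment, N m; "finger_gap": finger opening in mm.
Only numpy, scipy, OpenCV 4.12 (cv2) and the standard library are available. Lean on these libraries where they do the work, as an engineer would, in place of code of your own. Each camera call takes 0.05 s, during which the arm holds its last target. There are 200 camera calls.

### The job

The tall wooden bobbin case with the ball on top stands upright behind the low foot stop of its cradle. Tip it over the stop with your fingers, easing it down all the way so that it lands gently on its side on the cradle's rest, between the cheeks, and leave it lying there. Do not pinch, lift or carry it, never let it drop freely, and leave everything else on the table where it is.

Things in the scene. Friction and masses are not known exactly. Their poses are not given: they have to be found in the camera images.
- case: tall light-wood bobbin case, loose, about 0.3 kg evenly spread: square-edged body 44 mm (its x) by 64 mm (its y) by 180 mm (its z, up at the start), on top a neck 16 mm thick and a ball, 242 mm high in all. Origin: centre of its underside; its +x face faces the stop. Tipped past about 13 degrees it falls by itself unless something on its +x side holds it back
- case_ball (a point): centre of the case's wooden ball, 34 mm in diameter, 225 mm above the case's underside on its long axis. Two fingers standing loosely open, one behind and one in front of it along the tipping direction, can push the case over and then hold it back as it goes down
- case_toe (a point): middle of the case's lower edge on its +x side (case frame x 22 mm, y 0, z 0): the edge next to the stop, over which it tips. On the way down it may slide back from the stop by up to some 30 mm while the case's face lies on the stop's edge
- cradle: wooden cradle fixed to the table. Origin on the table top, z up, x is the direction in which the case is to be tipped. Base board 8 mm thick, x -65 to 165 mm, y -65 to 65 mm. The case stands on the board behind the stop, its +x face 2 to 6 mm short of it
- cradle_stop (a point): top edge of the foot stop on the side of the case: cradle frame x 30, y 0, z 14 mm. The stop is a bar across the board, 6 mm high above the board and 14 mm thick (x 30 to 44 mm), 110 mm long
- cradle_rest (a point): top of the rest, a rounded bar (radius 10 mm) across the cradle: cradle x 150, y 0, z 37 mm. Cheeks at its ends, inner faces 102 mm apart, tops at z 58 mm. The laid-down case lies on stop and rest, rising about 11 degrees towards the ball, which hangs free past the rest, centre 210 to 240 mm along the cradle's x, about 76 mm up in the cradle frame
- bobbin_a: turned wooden lace bobbin with a square-sided handle, 110 x 13 x 13 mm, lying flat; bystander, origin under its middle, x along it
- bobbin_b: turned wooden lace bobbin with a square-sided handle, 110 x 13 x 13 mm, lying flat; bystander, origin under its middle, x along it
- bobbin_c: turned wooden lace bobbin with a square-sided handle, 110 x 13 x 13 mm, lying flat; bystander, origin under its middle, x along it
- spool: upright thread spool, 44 mm diameter, 55 mm high; bystander, origin at the centre of its underside
- jar: small glass jar with a lid, 48 mm diameter, 65 mm high; bystander, origin at the centre of its underside

How it is judged:
By the outcome, as a careful person would: the job done as asked, in the order asked, and still so for the second after the job is handed in, with the robot touching nothing.
It also fails if it takes over 48 s, if anything falls off the work surface, if the arm or the gripper's body presses on something with over 40 N, if the wrist force passes 120 N, or if a joint passes its speed limit or range.

## Working session

There is one attempt and no reset: what is moved stays moved. The work goes in short steps, Python scripts to look and compute and a tool call to move; the robot and the scene stay as the last step left them, time stands still between calls to the robot, and variables do not carry over. Pictures are saved under pics/ and viewed, about 8 in all and at most 12, crops included, and the job is handed in when it is done.

Besides the shell and the picture viewer there is one more tool, called as name(argument=value, ...), one argument or row to a line, values as JSON. move_arm: Moves the arm, as the interface text tells. Its arguments: {"type":"object","properties":{"deltas":{"type":"array","items":{"type":"array"}},"jaw":{"type":"number"},"squeeze":{"type":"number"}},"required":["deltas"]}

```bash
mkdir -p pics
cat > h.py <<'E'
import numpy as np,cv2
from bench import r
from scipy.spatial.transform import Rotation as R
def cam(n):
    c=r.get_calibration(n); return c
def cloud(n,d,c):
    f=200/np.tan(np.radians(c['fovy'])/2)
    v,u=np.mgrid[0:400,0:640]
    P=np.stack([(u-c['cx'])/f*d,(v-c['cy'])/f*d,d],-1)
    A=np.array(c['attitude'],float)
    M=A if A.shape==(3,3) else R.from_euler('xyz',A,degrees=True).as_matrix()
    return P@M.T+np.array(c['position'])
E
python3 - <<'E'
from h import *
for n in('scene','top'):
    p,d=r.snapshot(n);print(n,r.get_calibration(n),(d>0).mean())
    cv2.imwrite(f'pics/{n}0.png',p[:,:,::-1]);np.save(f'{n}0.npy',d)
    W=cloud(n,d,r.get_calibration(n))
    for v in range(50,400,70):print([tuple(W[v,u].round().astype(int)) for u in range(60,640,130)])
print(r.sense())
E
```

```text
scene {'fovy': 50.205752746160336, 'cx': 315.8244944352048, 'cy': 201.95499858074706, 'position': array([ 927.73731378, -315.40608765,  885.239761  ]), 'attitude': array([-1.44224966e+02, -2.57809341e-02,  3.76883905e+01])} 0.99594140625
[(np.int64(57), np.int64(-35), np.int64(364)), (np.int64(-198), np.int64(435), np.int64(0)), (np.int64(187), np.int64(666), np.int64(36)), (np.int64(235), np.int64(1832), np.int64(-580)), (np.int64(831), np.int64(2036), np.int64(-440))]
[(np.int64(-245), np.int64(-37), np.int64(0)), (np.int64(62), np.int64(197), np.int64(2)), (np.int64(366), np.int64(433), np.int64(2)), (np.int64(677), np.int64(642), np.int64(26)), (np.int64(1015), np.int64(1948), np.int64(-755))]
[(np.int64(-11), np.int64(-188), np.int64(2)), (np.int64(257), np.int64(18), np.int64(3)), (np.int64(524), np.int64(226), np.int64(1)), (np.int64(791), np.int64(434), np.int64(0)), (np.int64(1173), np.int64(1460), np.int64(-757))]
[(np.int64(170), np.int64(-306), np.int64(1)), (np.int64(408), np.int64(-121), np.int64(-1)), (np.int64(651), np.int64(60), np.int64(9)), (np.int64(889), np.int64
[... 1661 characters left out ...]
347), np.int64(-478), np.int64(1))]
{'time': 0.1, 'joint_pos': array([-7.92063245e+01,  7.51349679e+00,  8.53247597e+01,  8.15494543e-04,
        8.72617878e+01, -4.89502533e+00]), 'qd': array([ 0.05695598, -0.01666636, -0.10951349, -0.09111115,  0.09259369,
       -0.10048311]), 'joint_efforts': array([ 1.71649546e-03, -5.70950460e+01, -5.01941407e+01, -2.02360643e-04,
        8.15352949e-03,  7.79418838e-05]), 'tool_pos': array([ 162.15685991, -577.14058675,  230.30453856]), 'tcp_rot': array([-95.36147932,  89.89995237, 100.32718183]), 'ft_force': array([ 0.26458438,  0.21815737, -0.51864083]), 'wrist_torque': array([ 0.02220498, -0.0012784 , -0.01452032]), 'finger_gap': 85.43274135986016}
```

View pics/scene0.png

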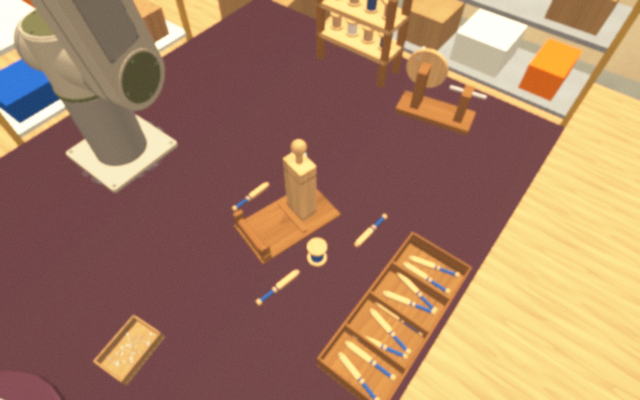

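View pics/top0.png

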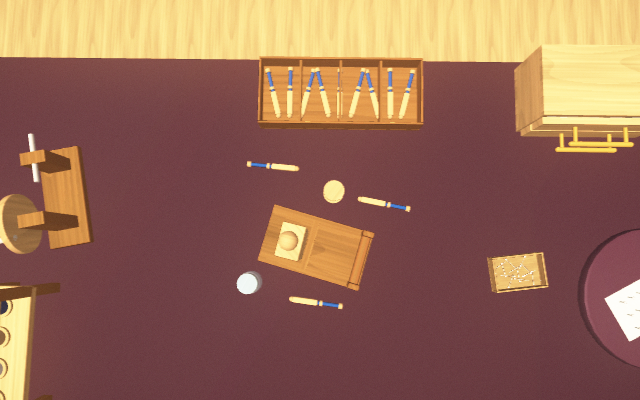

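The scene view shows the case standing at about (300,185) and the ball at (298,146), with the rest at the lower left around (252,238). In the top view the ball is at (289,240), the stop at about x=312 and the rest and cheeks at about (362,262). The jar is at (248,283), the spool at (334,191) and there are bobbins nearby. The tip direction is therefore roughly world -y.

Run:
```python
from h import *
T=cloud('top',np.load('top0.npy'),cam('top'));S=cloud('scene',np.load('scene0.npy'),cam('scene'))
p=cv2.imread('pics/top0.png')
reg=np.zeros((400,640),bool);reg[195:300,255:380]=1
hsv=cv2.cvtColor(p,cv2.COLOR_BGR2HSV)
m=reg&(hsv[...,0]<25)&(hsv[...,2]>110)&(hsv[...,1]>80)
n,l,s,c=cv2.connectedComponentsWithStats(m.astype(np.uint8));k=1+s[1:,4].argmax();m=l==k
print(s[k])
b=m&(T[...,2]>3)&(T[...,2]<16)
print('board',b.sum(),cv2.minAreaRect(T[b][:,:2].astype(np.float32)))
print('mask all',cv2.minAreaRect(T[m&(T[...,2]<70)][:,:2].astype(np.float32)))
for nm,W in(('T',T),('S',S)):
    q=W.reshape(-1,3);q=q[(q[:,0]>350)&(q[:,0]<650)&(q[:,1]>-50)&(q[:,1]<250)]
    for a,z in((178,194),(215,260),(50,64),(30,44)):
        z_=q[(q[:,2]>a)&(q[:,2]<z)]
        if len(z_)>5:print(nm,a,z,len(z_),z_.mean(0).round(1),np.percentile(z_[:,2],[5,50,95]).round(1),[np.round(t,1) for t in cv2.minAreaRect(z_[:,:2].astype(np.float32))])
    # ball sphere fit
    z_=q[(q[:,2]>222)]
    A=np.c_[2*z_,np.ones(len(z_))];x=np.linalg.lstsq(A,(z_**2).sum(1),rcond=None)[0];print('ball',x[:3].round(1),np.sqrt(x[3]+x[:3]@x[:3]))
    m2=z_.mean(0);print(m2)
cv2.imwrite('pics/topc.png',cv2.resize(p[195:300,235:385],None,fx=5,fy=5,interpolation=cv2.INTER_CUBIC))
```

```text
[ 255  195  125  105 8794]
board 4942 ((519.9747314453125, 93.48764038085938), (269.9336853027344, 230.6023712158203), 89.85099792480469)
mask all ((519.27490234375, 94.05337524414062), (230.98403930664062, 277.23095703125), 0.6852557063102722)
T 178 194 550 [527.  140.  188.5] [186.1 188.5 190.7] [array([527.6, 142.5]), array([44.4, 64. ]), np.float64(76.6)]
T 215 260 307 [527.4 141.4 244.8] [236.5 245.7 250.6] [array([527.3, 141.8]), array([32.5, 32.5]), np.float64(45.1)]
T 50 64 487 [567.   71.4  57.2] [53.  56.7 63.4] [array([488.4,  88.9]), array([196.7, 304.8]), np.float64(48.9)]
T 30 44 516 [486.2  34.9  35.9] [31.2 36.1 40.4] [array([487.8, 113.1]), array([114.6, 274.8]), np.float64(5.7)]
ball [514.7 114.3 626. ] 382.5157298151975
[516.66555992  98.60348788 834.39817425]
S 178 194 449 [531.9 137.8 187.8] [180.4 188.7 191.1] [array([526.2, 143.3]), array([45. , 64.7]), np.float64(76.5)]
S 215 260 215 [530.5 138.8 241.9] [228.5 243.1 250.6] [array([527.6, 141.3]), array([31.1, 28.3]), np.float64(39.0)]
S 50 64 461 [577.3  60.1  56.4] [51.5 56.3 61.2] [array([536.4,  48.6]), array([195.8, 175.9]), np.float64(49.0)]
S 30 44 444 [504.6  31.2  36.4] [30.9 36.6 42.2] [array([523.,  51.]), array([195.3, 163.5]), np.float64(40.6)]
ball [526.4 144.2 235.2] 16.015786713139544
[530.50869837 138.85786243 242.60175156]
```

View pics/topc.png

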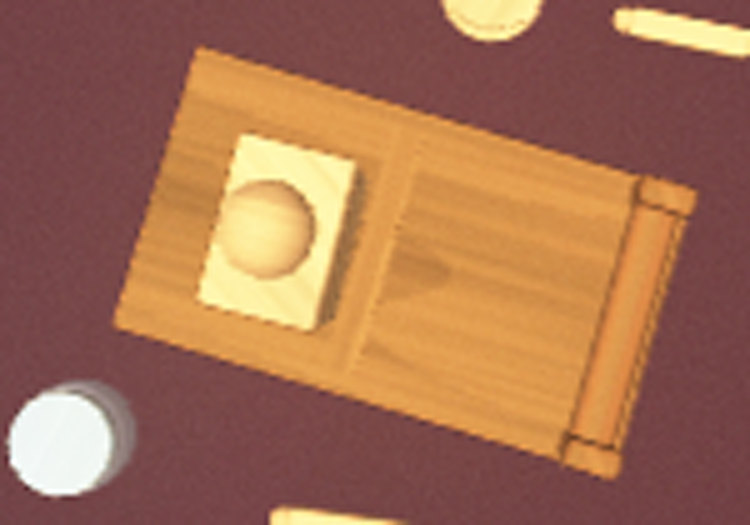

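```bash
cat >> h.py <<'E'
def ray(n,u,v,z):
    c=cam(n);f=200/np.tan(np.radians(c['fovy'])/2)
    d=R.from_euler('xyz',c['attitude'],degrees=True).apply([(u-c['cx'])/f,(v-c['cy'])/f,1.])
    return c['position']+d*(z-c['position'][2])/d[2]
E
python3 - <<'E'
from h import *
g=lambda x,y,z:ray('top',235+x/5-.4,195+y/5-.4,z)[:2]
rl,ll=g(197,47,8),g(115,325,8)
print('rear corners',rl,ll,np.linalg.norm(rl-ll))
a=g(635,170,8);print('right edge dir',np.degrees(np.arctan2(*(a-rl)[::-1])))
b=g(560,458,8);print('left edge dir',np.degrees(np.arctan2(*(b-ll)[::-1])))
print('rear edge dir',np.degrees(np.arctan2(*(rl-ll)[::-1])))
s1,s2=g(405,135,14),g(345,372,14);print('stop front/back edge?',s1,s2,np.linalg.norm(s1-s2),np.degrees(np.arctan2(*(s1-s2)[::-1])))
mid=(rl+ll)/2
yaw=np.radians(-104.5)
for yw in(-103.5,-105,-106.5):
    y=np.radians(yw);X=np.array([np.cos(y),np.sin(y)]);Y=np.array([-X[1],X[0]]);o=mid+65*X
    loc=lambda p:np.round([(p-o)@X,(p-o)@Y],1)
    print(yw,'O',o.round(1),'case',loc(np.array([527.1,142.3])),'ball',loc(np.array([526.9,142.5])),'s',loc(s1),loc(s2),'cheeks',loc(g(697,187,58)),loc(g(617,478,58)),loc(g(637,180,58)),loc(g(565,460,58)))
# bystanders heights/tops
for n,u,v,z in(('spool',333,191,55),('jar',247,283,65)):print(n,ray('top',u,v,z).round())
for n,pts in(('A',((248,164),(298,168))),('B',((358,200),(410,209))),('C',((290,299),(342,306)))):
    print(n,[ray('top',*q,7).round() for q in pts])
E
```

```text
rear corners [611.94417824 191.18292204] [488.46267648 224.43369763] 127.88000373589705
right edge dir -104.93740334511398
left edge dir -105.60948408067335
rear edge dir -15.070978374217894
stop front/back edge? [573.60798794  97.87371476] [469.72841894 122.55893408] 106.77230403198912 -13.367434656629454
-103.5 O [535.  144.6] case [ 4.1 -7.2] ball [ 3.9 -7.4] s [36.4 48.4] [ 36.7 -58.4] cheeks [161.7  55. ] [158.  -70.3] [136.7  51.7] [135.3 -68.5]
-105 O [533.4 145. ] case [ 4.3 -5.4] ball [ 4.1 -5.6] s [35.1 51.1] [ 38.2 -55.7] cheeks [160.2  61. ] [159.7 -64.4] [135.2  56.9] [137.1 -63.2]
-106.5 O [531.7 145.5] case [ 4.4 -3.5] ball [ 4.2 -3.8] s [33.8 53.7] [ 39.6 -52.9] cheeks [158.5  66.8] [161.3 -58.5] [133.7  62.2] [138.6 -57.9]
spool [637.  61.  55.]
jar [442. 237.  65.]
A [array([702., 252.,   7.]), array([694., 139.,   7.])]
B [array([623.,   4.,   7.]), array([ 605., -111.,    7.])]
C [array([404., 151.,   7.]), array([391.,  38.,   7.])]
```

```bash
cat >> h.py <<'E'
YAW=-104.5
y_=np.radians(YAW);X=np.array([np.cos(y_),np.sin(y_),0]);Y=np.array([-X[1],X[0],0])
O=np.array([533.,145.,0]) # cradle origin est.
def rel(p,turn=True):
    """tool-axis delta to world point p, and turn aligning tool y with +-X"""
    s=r.sense();M=R.from_euler('xyz',s['tcp_rot'],degrees=True).as_matrix()
    d=M.T@(np.array(p,float)-s['tool_pos'])
    t=min((np.degrees(np.arctan2(k*X@M[:,2],k*X@M[:,1])) for k in(1,-1)),key=abs)
    return d.round(1),round(t,1)
def st():
    s=r.sense();M=R.from_euler('xyz',s['tcp_rot'],degrees=True).as_matrix()
    print('t',s['time'],'tcp',s['tool_pos'].round(1),'cradle',[round(float((s['tool_pos']-O)@X),1),round(float((s['tool_pos']-O)@Y),1)],'F along X,Y,z',[round(float(s['ft_force']@a),2) for a in(X,Y,[0,0,1])],'gap',round(s['finger_gap'],1));print(M.round(3))
    return s
E
python3 - <<'E'
from h import *
s=st();print(rel([527,142,310]),s['joint_pos'])
E
```

```text
t 0.1 tcp [ 162.2 -577.1  230.3] cradle [792.0, -178.2] F along X,Y,z [-0.28, 0.2, -0.52] gap 85.4
[[-0.     0.27  -0.963]
 [ 0.002 -0.963 -0.27 ]
 [-1.    -0.002 -0.   ]]
(array([ -78.6, -593.8, -545.7]), np.float64(30.2)) [-7.92063245e+01  7.51349679e+00  8.53247597e+01  8.15494543e-04
  8.72617878e+01 -4.89502533e+00]
```

move_arm(
  deltas=[
    [[-40,0,0],0],
    [[-80,-40,-37],3],
    [[-80,-90,-83],6],
    [[-80,-140,-129],9],
    [[-80,-190,-175],12],
    [[-80,-240,-221],15],
    [[-80,-290,-267],18],
    [[-80,-340,-313],21],
    [[-80,-390,-359],24],
    [[-80,-440,-405],27],
    [[-80,-490,-451],30],
    [[-80,-540,-497],30],
  ],
  jaw=0.2,
)

```text
time: 1.6
tool_pos: [468.6, 26.9, 311.1]
tcp_rot: [-68.7, 89.9, 96.9]
ft_force: [0.8, -1.5, 0.2]
finger_gap: 50.9
```

Run:
```python
from h import *
s=st();print(rel([527,142,310]),s['joint_pos'].round(1))
```

```text
t 1.6 tcp [468.6  26.9 311.1] cradle [130.5, -32.8] F along X,Y,z [1.27, 1.14, 0.2] gap 50.9
[[-0.    -0.248 -0.969]
 [ 0.001 -0.969  0.248]
 [-1.    -0.001  0.001]]
(array([   1.2, -126. ,  -28.1]), np.float64(0.2)) [-3.000e+00 -1.420e+01  9.780e+01  1.000e-01  9.640e+01  1.013e+02]
```

move_arm(
  deltas=[
    [[1,-50,-12],0],
    [[1,-95,-22],0],
    [[1,-126,-28],0],
    [[1,-126,-28],0],
    [[1,-126,-28],0],
    [[1,-126,-28],0],
  ],
)

```text
time: 2.35
tool_pos: [526.7, 141.0, 310.3]
tcp_rot: [-73.7, 89.9, 91.9]
ft_force: [-0.9, -0.3, 0.8]
finger_gap: 51.1
```

Run:
```python
from h import *
s=st();print(rel([527,142,222]))
p,d=r.snapshot('scene');W=cloud('scene',d,cam('scene'))
cv2.imwrite('pics/s1.png',cv2.resize(p[60:260,200:400,::-1],None,fx=3,fy=3))
```

```text
t 2.35 tcp [526.7 141.  310.3] cradle [5.5, -5.1] F along X,Y,z [0.54, -0.79, 0.82] gap 51.1
[[-0.    -0.249 -0.969]
 [ 0.001 -0.969  0.249]
 [-1.    -0.001  0.   ]]
(array([88.3, -0.9, -0.1]), np.float64(0.1))
```

View pics/s1.png

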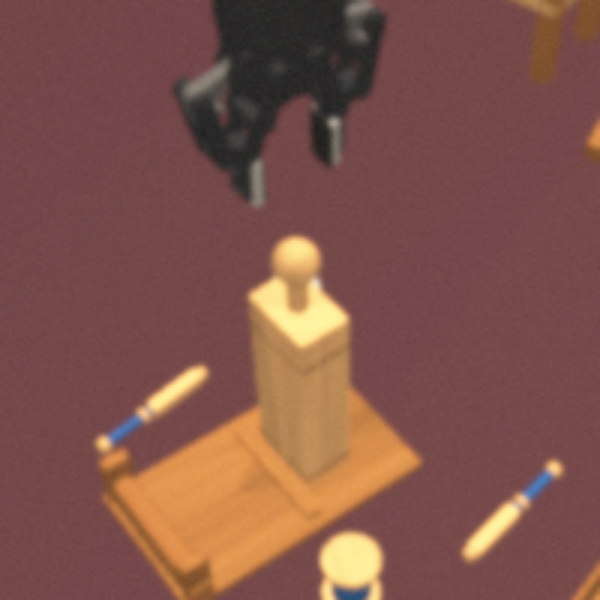

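The fingers straddle the ball in line with the tip direction. The tips are at crop pixels (255,205) and (335,165), and the ball is at (297,258), below their midpoint.

move_arm(
  deltas=[
    [[30,-1,0],0],
    [[50,-1,0],0],
    [[65,-1,0],0],
    [[76,-1,0],0],
    [[84,-1,0],0],
    [[88,-1,0],0],
    [[88,-1,0],0],
  ],
)

```text
time: 3.28
tool_pos: [527.1, 142.1, 222.5]
tcp_rot: [-81.7, 89.9, 83.8]
ft_force: [-0.5, -0.5, -0.0]
finger_gap: 51.6
```

Run:
```python
from h import *
s=st()
p,d=r.snapshot('scene')
cv2.imwrite('pics/s2.png',cv2.resize(p[100:220,230:350,::-1],None,fx=5,fy=5))
```

```text
t 3.275 tcp [527.1 142.1 222.5] cradle [4.3, -5.0] F along X,Y,z [0.58, -0.4, -0.01] gap 51.6
[[ 0.    -0.249 -0.969]
 [ 0.001 -0.969  0.249]
 [-1.    -0.001  0.   ]]
```

View pics/s2.png

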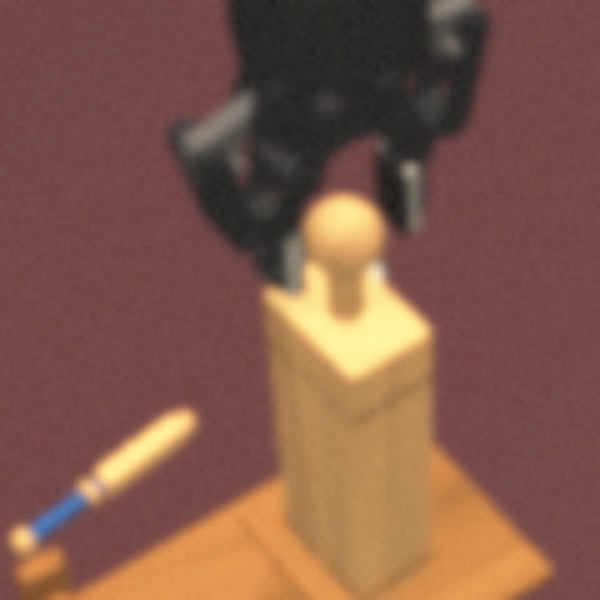

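The fingers now stand either side of the ball: front tip at crop (288,285), rear tip at (412,228), ball at (345,232). Next I measure the tip height and close the jaws to a loose gap.

move_arm(
  deltas=[
    [[0,0,0],0],
    [[0,0,0],0],
  ],
  jaw=0.0,
)

```text
time: 3.58
tool_pos: [527.5, 142.2, 223.3]
tcp_rot: [-119.6, 89.9, 46.0]
ft_force: [-0.2, 0.2, 0.7]
finger_gap: 42.6
```

Run:
```python
from h import *
s=st()
p,d=r.snapshot('scene');W=cloud('scene',d,cam('scene'))
q=(W-O);cx=q@X;cy=q@Y;z=W[...,2]
m=(z>195)&(z<300)&(np.abs(cx-4.3)<70)&(np.abs(cy+5)<40)
hsv=cv2.cvtColor(p,cv2.COLOR_RGB2HSV);wood=(hsv[...,1]>90)&(hsv[...,0]<25)
f=m&~wood
for nm,k in(('front',cx>15),('rear',cx<-7)):
    zz=z[f&k];print(nm,len(zz),np.sort(zz)[:25].round(0))
    lo=f&k&(z<zz.min()+15);print(np.c_[cx[lo],cy[lo],z[lo]].round(0)[:14].tolist())
```

```text
t 3.575 tcp [527.5 142.2 223.3] cradle [4.1, -4.6] F along X,Y,z [-0.18, -0.25, 0.71] gap 42.6
[[ 0.001 -0.249 -0.969]
 [ 0.002 -0.969  0.249]
 [-1.    -0.002 -0.001]]
front 355 [233. 234. 234. 235. 235. 237. 237. 237. 237. 237. 237. 238. 239. 239.
 240. 240. 240. 241. 241. 241. 241. 242. 243. 243. 243.]
[[38.0, -12.0, 244.0], [38.0, -12.0, 241.0], [37.0, -10.0, 243.0], [32.0, 0.0, 247.0], [25.0, 5.0, 247.0], [39.0, -12.0, 239.0], [37.0, -10.0, 240.0], [39.0, -4.0, 246.0], [35.0, 1.0, 247.0], [32.0, 1.0, 245.0], [32.0, 4.0, 247.0], [28.0, 5.0, 246.0], [25.0, 5.0, 244.0], [39.0, -8.0, 239.0]]
rear 325 [229. 229. 231. 231. 232. 233. 233. 235. 235. 236. 236. 236. 237. 237.
 239. 239. 240. 240. 240. 240. 241. 241. 241. 242. 242.]
[[-19.0, -14.0, 241.0], [-18.0, -9.0, 243.0], [-31.0, 1.0, 243.0], [-18.0, -6.0, 242.0], [-29.0, 0.0, 240.0], [-31.0, 1.0, 240.0], [-18.0, -2.0, 243.0], [-25.0, 3.0, 243.0], [-28.0, 2.0, 239.0], [-18.0, -2.0, 240.0], [-21.0, 4.0, 243.0], [-24.0, 4.0, 241.0], [-29.0, 0.0, 235.0], [-18.0, 2.0, 240.0]]
```

move_arm(
  deltas=[
    [[3,0,0],0],
    [[6,2,0],0],
    [[6,5,0],0],
    [[6,9,0],0],
    [[6,13,0],0],
    [[6,17,0],0],
    [[6,21,0],0],
    [[6,25,0],0],
    [[6,29,0],0],
    [[6,33,0],0],
    [[6,36,0],0],
    [[6,38,0],0],
  ],
)

```text
time: 5.12
tool_pos: [517.9, 105.2, 217.1]
tcp_rot: [-115.3, 89.9, 50.2]
ft_force: [0.5, 1.3, -0.4]
finger_gap: 42.6
```

```bash
cat >> h.py <<'E'
def look(tag,save=False):
    s=st();p,d=r.snapshot('scene');W=cloud('scene',d,cam('scene'));q=W-O;cx=q@X;cy=q@Y;z=W[...,2]
    hsv=cv2.cvtColor(p,cv2.COLOR_RGB2HSV);wood=(hsv[...,1]>60)&(hsv[...,0]<28)&(hsv[...,2]>120)
    tx=(s['tool_pos']-O)@X;tz=s['tool_pos'][2]
    m=wood&(abs(cx-tx)<28)&(abs(cy+5)<25)&(z>tz-18)&(z<tz+45)
    n,l,stt,c=cv2.connectedComponentsWithStats(m.astype(np.uint8))
    if n>1:
        k=1+stt[1:,4].argmax();P=np.c_[cx[l==k],cy[l==k],z[l==k]]
        from scipy.optimize import least_squares
        f=least_squares(lambda c:np.linalg.norm(P-c,axis=1)-17,[P[:,0].mean(),P[:,1].mean(),P[:,2].mean()-10],loss='soft_l1',f_scale=2)
        print('ball cx,cy,z',f.x.round(1),'npts',len(P),'rms',np.sqrt(np.mean(f.fun**2)).round(1),'tcp x,z',round(tx,1),round(tz,1),'tip below centre',round(f.x[2]-tz-6,1),'ball-tcp x',round(f.x[0]-tx,1))
    # body tilt: normal of case side faces
    if save:cv2.imwrite(f'pics/{tag}.png',cv2.resize(p[100:280,200:360,::-1],None,fx=4,fy=4)[:600])
E
python3 - <<'E'
from h import *
look('a')
E
```

```text
t 5.125 tcp [517.9 105.2 217.1] cradle [42.3, -4.7] F along X,Y,z [-1.4, 0.13, -0.42] gap 42.6
[[ 0.001 -0.249 -0.968]
 [ 0.001 -0.968  0.249]
 [-1.    -0.002 -0.001]]
ball cx,cy,z [ 36.8  -6.  233.4] npts 270 rms 4.8 tcp x,z 42.3 217.1 tip below centre 10.3 ball-tcp x -5.5
```

move_arm(
  deltas=[
    [[0,2,0],0],
    [[0,4,0],0],
    [[0,6,0],0],
    [[0,8,0],0],
    [[0,10,0],0],
    [[0,12,0],0],
    [[0,13.5,0],0],
    [[0,15,0],0],
    [[0,16.5,0],0],
    [[0,18,0],0],
    [[0,19,0],0],
    [[0,20,0],0],
  ],
)

```text
time: 6.68
tool_pos: [512.9, 85.6, 217.0]
tcp_rot: [-116.8, 89.9, 48.7]
ft_force: [0.5, -0.4, -0.1]
finger_gap: 42.8
```

Run:
```python
from h import *
look('b')
```

```text
t 6.675 tcp [512.9  85.6 217. ] cradle [62.5, -4.6] F along X,Y,z [0.25, 0.56, -0.14] gap 42.8
[[ 0.001 -0.249 -0.968]
 [ 0.001 -0.968  0.249]
 [-1.    -0.002 -0.001]]
ball cx,cy,z [ 65.9  -5.6 230.2] npts 233 rms 4.3 tcp x,z 62.5 217.0 tip below centre 7.2 ball-tcp x 3.4
```

move_arm(
  deltas=[
    [[0.5,3,0],0],
    [[1.2,6,0],0],
    [[2,9,0],0],
    [[3,12,0],0],
    [[4,15,0],0],
    [[5,18,0],0],
    [[5.5,21,0],0],
    [[6.5,24,0],0],
    [[7.5,27,0],0],
    [[8.5,30,0],0],
    [[9.5,33,0],0],
    [[10.5,36,0],0],
  ],
)

```text
time: 8.22
tool_pos: [503.8, 50.5, 206.4]
tcp_rot: [-116.1, 89.9, 49.5]
ft_force: [0.6, 0.1, 0.2]
finger_gap: 42.7
```

Run:
```python
from h import *
look('c')
```

```text
t 8.225 tcp [503.8  50.5 206.4] cradle [98.8, -4.6] F along X,Y,z [-0.23, 0.59, 0.24] gap 42.7
[[ 0.001 -0.249 -0.968]
 [ 0.001 -0.968  0.249]
 [-1.    -0.002 -0.001]]
ball cx,cy,z [101.6  -5.9 219.8] npts 239 rms 5.5 tcp x,z 98.8 206.4 tip below centre 7.4 ball-tcp x 2.9
```

move_arm(
  deltas=[
    [[1,3.5,0],0],
    [[2,7,0],0],
    [[3.2,10.5,0],0],
    [[4.5,14,0],0],
    [[6,17.5,0],0],
    [[7.5,21,0],0],
    [[9.5,24.5,0],0],
    [[11.5,28,0],0],
    [[13.5,31.5,0],0],
    [[15.5,35,0],0],
    [[17.5,38.5,0],0],
    [[20,42,0],0],
  ],
)

```text
time: 9.78
tool_pos: [493.3, 9.3, 186.1]
tcp_rot: [-119.9, 89.9, 45.7]
ft_force: [0.3, -0.2, -0.7]
finger_gap: 42.8
```

Run:
```python
from h import *
look('d',True)
```

```text
t 9.775 tcp [493.3   9.3 186.1] cradle [141.3, -4.5] F along X,Y,z [0.16, 0.32, -0.71] gap 42.8
[[ 0.001 -0.249 -0.968]
 [ 0.001 -0.968  0.249]
 [-1.    -0.001 -0.001]]
ball cx,cy,z [142.   -7.5 197. ] npts 269 rms 6.8 tcp x,z 141.3 186.1 tip below centre 4.9 ball-tcp x 0.7
```

View pics/d.png

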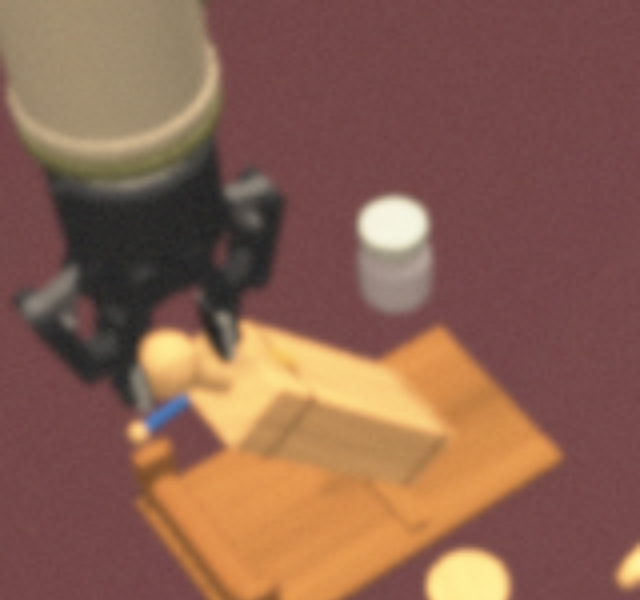

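The case leans on the front finger at about 38°. The ball is at crop (168,360), the front pad at (138,385) and the rear finger at (222,335), with the rear finger clear of the neck and body.

move_arm(
  deltas=[
    [[2,3.2,0],0],
    [[4,6.4,0],0],
    [[6.5,9.6,0],0],
    [[9,12.8,0],0],
    [[11.5,16,0],0],
    [[14,19,0],0],
    [[16.5,22,0],0],
    [[19,24.8,0],0],
    [[21.5,27.4,0],0],
    [[24,30,0],0],
    [[26.5,32.4,0],0],
    [[29,34.8,0],0],
  ],
)

```text
time: 11.32
tool_pos: [484.3, -24.8, 156.5]
tcp_rot: [-100.5, 89.9, 65.0]
ft_force: [0.4, -0.0, 0.1]
finger_gap: 42.6
```

```bash
cat >> h.py <<'E'
def ball2(tag):
    s=st();out=[]
    p,d=r.snapshot('scene');W=cloud('scene',d,cam('scene'));q=W-O
    cx,cy,z=q@X,q@Y,W[...,2]
    tx=(s['tool_pos']-O)@X;tz=s['tool_pos'][2]
    hsv=cv2.cvtColor(p,cv2.COLOR_RGB2HSV);wood=(hsv[...,1]>60)&(hsv[...,0]<28)&(hsv[...,2]>120)
    # body: points on case below ball: fit planes via tilt of +-y side face edges -> use top (rear, -x) face normal
    m=wood&(abs(cy+6)<26)&(cx<tx-40)&(cx>tx-170)&(z>30)
    P=np.c_[cx[m],z[m]]
    # upper envelope line = rear face
    xs=np.arange(P[:,0].min()+5,P[:,0].max(),6);E=[(x+3,np.percentile(P[(P[:,0]>=x)&(P[:,0]<x+6),1],90)) for x in xs if ((P[:,0]>=x)&(P[:,0]<x+6)).sum()>8]
    print('env',np.round(E,0).astype(int).tolist())
    m=wood&(abs(cx-tx-4.3)<22)&(abs(cy+6)<22)&(z>tz-10)&(z<tz+45)
    P=np.c_[cx[m],cy[m],z[m]];print('ball top z max',np.percentile(P[:,2],97).round(1),'x ext',np.percentile(P[:,0],98).round(1),'y',np.percentile(P[:,1],[3,97]).round(1),'tcp',round(tx,1),round(tz,1))
    cv2.imwrite(f'pics/{tag}.png',cv2.resize(p[110:260,200:360,::-1],None,fx=4,fy=4))
E
python3 - <<'E'
from h import *
ball2('e')
E
```

```text
t 11.325 tcp [484.3 -24.8 156.5] cradle [176.6, -4.6] F along X,Y,z [-0.09, 0.36, 0.07] gap 42.6
[[ 0.    -0.249 -0.968]
 [ 0.001 -0.968  0.249]
 [-1.    -0.001 -0.   ]]
env [[15, 65], [21, 69], [27, 74], [33, 79], [39, 84], [45, 89], [51, 93], [57, 98], [63, 103], [69, 108], [75, 113], [81, 117], [87, 123], [93, 127], [99, 133], [105, 137], [111, 570], [117, 574], [123, 575], [129, 572], [135, 572]]
ball top z max 185.6 x ext 198.1 y [-17.3   7.1] tcp 176.6 156.5
```

move_arm(
  deltas=[
    [[2.5,2.6,0],0],
    [[5,5.2,0],0],
    [[7.5,7.7,0],0],
    [[10,10.2,0],0],
    [[12.5,12.5,0],0],
    [[15,14.4,0],0],
    [[17.5,16.2,0],0],
    [[20,18,0],0],
    [[22.5,19.7,0],0],
    [[25,21.3,0],0],
    [[27.5,22.8,0],0],
    [[29,23.8,0],0],
  ],
)

```text
time: 12.88
tool_pos: [478.0, -48.1, 126.9]
tcp_rot: [-45.6, 90.0, 119.9]
ft_force: [0.3, -0.8, -0.6]
finger_gap: 42.4
```

Run:
```python
from h import *
ball2('f')
```

```text
t 12.875 tcp [478.  -48.1 126.9] cradle [200.8, -4.9] F along X,Y,z [0.67, 0.51, -0.6] gap 42.4
[[-0.    -0.249 -0.968]
 [ 0.001 -0.968  0.249]
 [-1.    -0.001  0.001]]
env [[39, 73], [45, 76], [51, 79], [57, 82], [63, 85], [69, 89], [75, 91], [81, 95], [87, 98], [93, 101], [99, 104], [105, 107], [111, 110], [117, 113], [123, 117], [129, 120], [135, 540], [141, 545], [147, 547], [153, 544], [159, 538]]
ball top z max 151.1 x ext 222.2 y [-18.4   7.2] tcp 200.8 126.9
```

View pics/f.png

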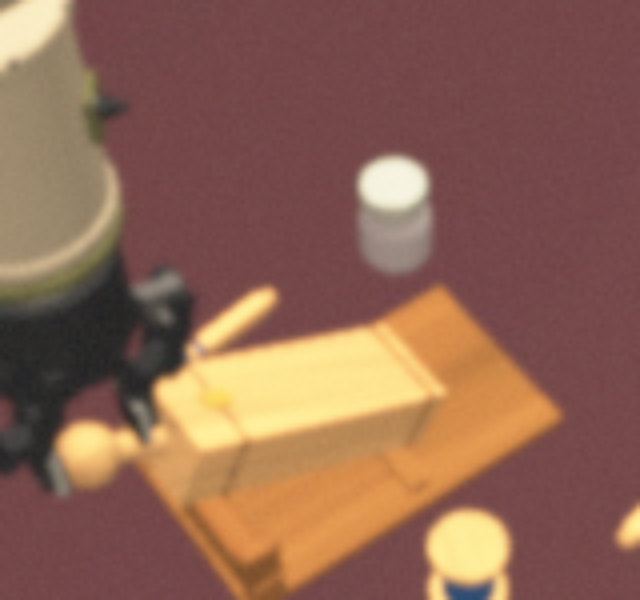

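Ball at crop (88,455), resting on the front finger, and the rear finger tip at (145,430), just clear above the neck. The case is centred between the cheeks at about 62° tilt.

move_arm(
  deltas=[
    [[1.7,0.9,0],0],
    [[3.5,1.8,0],0],
    [[5.3,2.7,0],0],
    [[7,3.5,0],0],
    [[8.8,4.3,0],0],
    [[10.5,5.1,0],0],
    [[12,5.8,0],0],
    [[13.5,6.4,0],0],
  ],
)

```text
time: 13.92
tool_pos: [476.2, -54.4, 113.1]
tcp_rot: [-33.9, 89.9, 131.6]
ft_force: [0.7, -1.4, -0.7]
finger_gap: 42.9
```

Run:
```python
from h import *
ball2('g')
```

```text
t 13.925 tcp [476.2 -54.4 113.1] cradle [207.3, -5.0] F along X,Y,z [1.17, 1.05, -0.71] gap 42.9
[[-0.001 -0.25  -0.968]
 [ 0.001 -0.968  0.25 ]
 [-1.    -0.001  0.001]]
env [[45, 73], [51, 75], [57, 79], [63, 81], [69, 83], [75, 85], [81, 88], [87, 91], [93, 93], [99, 96], [105, 98], [111, 100], [117, 103], [123, 106], [129, 109], [135, 111], [141, 527], [147, 532], [153, 534], [159, 532], [165, 524]]
ball top z max 139.0 x ext 228.9 y [-17.8   6.6] tcp 207.3 113.1
```

move_arm(
  deltas=[
    [[1.5,0.5,0],0],
    [[3,1,0],0],
    [[4.5,1.5,0],0],
    [[6,2,0],0],
    [[7.5,2.4,0],0],
    [[9,2.8,0],0],
    [[10,3.1,0],0],
  ],
)

```text
time: 14.85
tool_pos: [475.3, -57.5, 102.8]
tcp_rot: [-21.1, 89.9, 144.5]
ft_force: [-0.0, -0.3, -0.7]
finger_gap: 42.6
```

Run:
```python
from h import *
ball2('h')
```

```text
t 14.85 tcp [475.3 -57.5 102.8] cradle [210.5, -5.2] F along X,Y,z [0.34, 0.06, -0.68] gap 42.6
[[-0.001 -0.25  -0.968]
 [ 0.001 -0.968  0.25 ]
 [-1.    -0.     0.001]]
env [[49, 71], [55, 74], [61, 75], [67, 78], [73, 81], [79, 82], [85, 84], [91, 87], [97, 89], [103, 91], [109, 93], [115, 95], [121, 97], [127, 100], [133, 103], [139, 104], [145, 518], [151, 523], [157, 525], [163, 522], [169, 514]]
ball top z max 125.2 x ext 231.9 y [-17.7   6.1] tcp 210.5 102.8
```

move_arm(
  deltas=[
    [[1.3,0.2,0],0],
    [[2.6,0.5,0],0],
    [[3.9,0.8,0],0],
    [[5.2,1,0],0],
    [[6.5,1.2,0],0],
    [[7.7,1.4,0],0],
    [[8.8,1.6,0],0],
    [[9.5,1.7,0],0],
  ],
)

```text
time: 15.9
tool_pos: [474.8, -59.1, 93.1]
tcp_rot: [-19.5, 89.9, 146.0]
ft_force: [0.0, -0.8, -0.7]
finger_gap: 43.1
```

Run:
```python
from h import *
ball2('i')
```

```text
t 15.9 tcp [474.8 -59.1  93.1] cradle [212.2, -5.3] F along X,Y,z [0.76, 0.23, -0.67] gap 43.1
[[-0.001 -0.25  -0.968]
 [ 0.001 -0.968  0.25 ]
 [-1.    -0.     0.001]]
env [[50, 69], [56, 70], [62, 73], [68, 75], [74, 76], [80, 78], [86, 80], [92, 81], [98, 83], [104, 85], [110, 87], [116, 88], [122, 90], [128, 92], [134, 94], [140, 95], [146, 510], [152, 512], [158, 516], [164, 512], [170, 504]]
ball top z max 115.0 x ext 234.0 y [-18.    6.3] tcp 212.2 93.1
```

View pics/i.png

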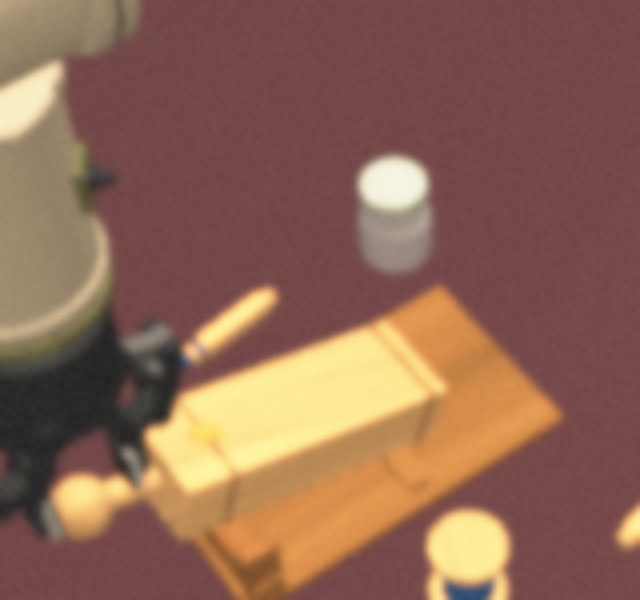

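Held at about 74°. The ball at crop (82,505) is on the front finger at (50,520), and the rear tip at (130,465) is just above the neck.

move_arm(
  deltas=[
    [[0.8,0,0],0],
    [[1.6,0,0],0],
    [[2.4,0,0],0],
    [[3.2,0,0],0],
    [[4,0.1,0],0],
    [[4.8,0.1,0],0],
    [[5.6,0.1,0],0],
    [[6.4,0.1,0],0],
  ],
)

```text
time: 16.95
tool_pos: [474.8, -59.2, 86.6]
tcp_rot: [-23.3, 89.9, 142.2]
ft_force: [0.1, -0.2, -0.1]
finger_gap: 42.7
```

Run:
```python
from h import *
ball2('j')
```

```text
t 16.95 tcp [474.8 -59.2  86.6] cradle [212.2, -5.3] F along X,Y,z [0.12, 0.13, -0.07] gap 42.7
[[-0.001 -0.25  -0.968]
 [ 0.001 -0.968  0.25 ]
 [-1.    -0.001  0.001]]
env [[50, 66], [56, 68], [62, 68], [68, 70], [74, 70], [80, 72], [86, 73], [92, 74], [98, 75], [104, 77], [110, 78], [116, 79], [122, 80], [128, 81], [134, 83], [140, 84], [146, 504], [152, 508], [158, 509], [164, 507], [170, 497]]
ball top z max 116.2 x ext 234.9 y [-18.5   5.7] tcp 212.2 86.6
```

The case surface now slopes 11°, so it has landed. I raise the fingers straight up, clear of it.

move_arm(
  deltas=[
    [[-5,0,0],0],
    [[-15,0,0],0],
    [[-35,0,0],0],
    [[-60,0,0],0],
    [[-90,0,0],0],
    [[-120,0,0],0],
    [[-150,40,0],0],
    [[-150,80,0],0],
    [[-150,80,0],0],
    [[-150,80,0],0],
  ],
)

```text
time: 18.25
tool_pos: [454.9, -136.5, 236.8]
tcp_rot: [-37.0, 89.9, 128.5]
ft_force: [0.8, -0.0, -0.1]
finger_gap: 42.6
```

Run:
```python
from h import *
s=st()
for n in('scene','top'):
    p,d=r.snapshot(n);W=cloud(n,d,cam(n));q=W-O;cx,cy,z=q@X,q@Y,W[...,2]
    hsv=cv2.cvtColor(p,cv2.COLOR_RGB2HSV);wood=(hsv[...,1]>50)&(hsv[...,0]<28)&(hsv[...,2]>120)
    m=wood&(abs(cy+5)<24)&(cx>190)&(cx<260)&(z>50)
    if m.sum()>20:print(n,'ball top',np.percentile(z[m],97).round(1),'x ext',np.percentile(cx[m],[2,98]).round(1),'y ext',np.percentile(cy[m&(cx>208)],[2,98]).round(1))
    m=wood&(abs(cy)<45)&(cx>-10)&(cx<165)&(z>62)
    if m.sum()>20:print('body y ext',np.percentile(cy[m],[2,98]).round(1),'x',np.percentile(cx[m],[2,98]).round(1),np.polyfit(cx[m],z[m],1))
    c=(p[100:290,200:400] if n=='scene' else p[140:330,220:420])[:,:,::-1]
    cv2.imwrite(f'pics/fin_{n}.png',c)
a=[cv2.imread(f'pics/fin_{n}.png') for n in('scene','top')]
cv2.imwrite('pics/fin.png',cv2.resize(np.hstack(a),None,fx=2,fy=2))
```

```text
t 18.25 tcp [ 454.9 -136.5  236.8] cradle [292.1, -5.1] F along X,Y,z [-0.19, 0.76, -0.08] gap 42.6
[[-0.001 -0.25  -0.968]
 [ 0.001 -0.968  0.25 ]
 [-1.    -0.001  0.001]]
scene ball top 643.8 x ext [193.9 259.3] y ext [-16.7  18.8]
body y ext [-37.6  24.6] x [ 38.  162.7] [ 0.16801756 56.50805801]
top ball top 652.5 x ext [202.6 258.3] y ext [-28.3  18.2]
body y ext [-35.8  24.5] x [ 40.2 161.9] [ -4.32026189 663.28829358]
```

View pics/fin.png

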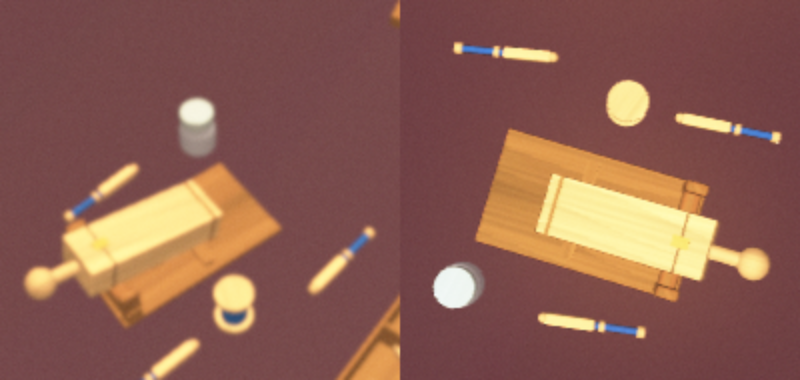

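The case lies between the cheeks, on the stop and rest. The ball hangs free at (753,264) in the right panel, the bystanders look unmoved and the arm is clear.

```bash
python3 -c "
from bench import r
print(r.hand_in())"
```

```text
the job is handed in; nothing more can be done
None
```

The case is tipped over the stop and lies on its side on the stop and rest, between the cheeks, and the job is handed in. It took about 18 s of the 48 s allowed. I pushed the ball with the rear finger past the balance point. Then I held it back with the front finger, lowering both with the jaws loosely open at about 43 mm, and drew them straight up.

**Last checks:**
- **Resting pose:** the top face slopes about 10–11°, as expected for a case lying on stop and rest. Its sides are at about −37 and +25 mm across the cradle, inside the ±51 mm cheeks.
- **Forces and surroundings:** the wrist-force readings I took stayed below 2 N. The bobbins, spool and jar look unmoved in the last pictures, though I did not re-measure them. The gripper stands clear of everything.

**Less certain:**
- **Last 5°:** the ball came down about 18 mm while the fingers went down about 6 mm. It therefore slid along the front pad at the end and was not fully carried by it. I saw no force spike in the readings, but I could not measure its landing speed.
- **Final ball position:** my final automatic check of the ball failed because the gripper got into the measurement. I judged the ball's position by eye and from the slope of the case.

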